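# Third hand at the riveting jig

## Robot

A 6-joint arm with a two-finger parallel gripper is mounted at the origin on the work surface. World frame = base frame: x ahead of the robot, y to its left, z up, the work surface at z = 0. Lengths are in m, angles in rad, forces in N, time in s.
With the tool pointing down it reaches from about 0.375 to 0.9 m from the base axis. Payload 3.1 kg.
Tool frame: the origin (TCP) lies between the finger pads; the fingertips stand 22 mm ahead of it and the grasp point (between the pads) lies 3 mm ahead of it; z points along the fingers, y is the direction in which the jaws open and shut (so a half turn about z gives the same grasp; the last joint's range is limited). The gripper opens to 87 mm and grips with 3 to 60 N. Pads are 19 mm wide; open, the fingers measure 117 mm over their backs; the gripper's body (75 mm by 190 mm) begins 51 mm behind the grasp point.
Start: joints at [1.056, 0.527, 1.433, -0, 1.181, -0.178], TCP at [0.207, 0.59, 0.245] pointing down, gripper open.
Joint ranges: [-3.08, 3.08], [-0.75, 2.2], [0.22, 2.44], [-1.43, 4.57], [0, 2.65], [-2.85, 2.85]. Speed limits (rad/s): [2.79, 2.79, 3.14, 3.14, 3.14, 3.14].

## Interface

Orientations are given as a unit quaternion [x, y, z, w].
In Python, from rig import get_obs, camera, get_calibration, hand_in, search_frame gives the robot as it stands.
- The arm moves only by the shell command python3 -m jog 'ROWS' [FORCE]. ROWS is JSON, a list of rows, each an object with "grip": the closure in counts, from 0 (fully open) to 255 (shut); "travel": the shift along the world's x, y, z in cm, a list of three; "twist": the turn about the world's z in degrees. A call has 1 to 8 rows; each row shifts and turns the commanded pose from where the row before left it; what a row does not reach is not made up. A row lasts 1/10 s, in which the tool goes at most 50 mm and 8.59 degrees, less where a joint would pass 70% of its speed; a pose out of reach is approached as far as the arm can. A call is refused whole if a number of a shift passes 5 or a number of a turn 8.59, either way. A call with a gripper value outside its range is refused whole. The fingers move at their own pace and stop on an object; FORCE is the grip in N (left out, the last holds). Time passes only in rows, so rows that do not move let the fingers close. It gives the time, the measured TCP pose, the force and the opening at its end, in the units of the state.
- get_obs(): the state, without advancing time (a new reading comes with each control period).
- camera(name): name is "side" or "top"; returns the picture (384x512x3 uint8, red, green, blue); there is no depth.
- get_calibration(name): a dict with "fx", "fy", "cx", "cy" (pixels), "R" (3x3) and "t" (3): a world point X has camera coordinates R X + t. Camera axes: x right, y down, z forward; pixel columns grow to the right and rows downward; lengths in m; the calibration is good to about 2 mm. A picture is of the moment at which its call begins. get_calibration takes no time and is no camera call.
- hand_in(): hands the job in, once; it reports no verdict.
Trained networks look in the newest picture that a camera, given by its name, has taken for a name from the list of things; names that differ only in an ending like _2 or _b are one class to them, and where a whole thing is asked for, a point or a joint stands for the part that bears it (a point fixed in the world has none). Each returns a list of dicts, best first, with "p" (0 to 1); they miss things now and then, are a little off and sometimes report something else, mostly with a low value. They report only what shows in the picture. A call takes as long as a camera call. They do not tell look-alikes from the thing itself.
- search_frame(target, camera): "at" ([x, y, z] in m, in world coordinates, good to about 4 mm: the middle of the surface that is visible of it).
The state is a dict: "time": time; "q": joint angles; "joint_velocities": joint speeds; "joint_torque": joint torques, N m; "position": TCP position; "tool_rot": TCP orientation; "ft_force": force on the tool from outside, world axes, zero at the start; "moment": the same for the moment, N m; "grip_width": finger opening in m.
Only numpy, scipy, OpenCV 4.12 (cv2) and the standard library are available. Lean on these libraries where they do the work, as an engineer would, in place of code of your own. Each camera call takes 0.05 s, during which the arm holds its last target. There are 200 camera calls.

## Task

Pick up the brass T-shaped bracket and press its flange against the sprung beech pad of the green riveting jig, level, square and with its edges lined up with the pad's all round, so that the goldsmith can rivet it from behind. Press gently and steadily with about 10 N (pointer on the green mark, 6 to 14 N, never 20 N or more) for at least two seconds, and finish while still holding it there, off the jig's base, pressing with the same force. Do not disturb the dark steel bracket or the other things on the bench.

Things in the scene. Friction and masses are not known exactly. Their poses are not given: they have to be found in the camera images.
- bracket: Loose T-shaped yellow brass bracket, about 0.38 kg, standing upright. Origin at the underside below the web; x to the flange, z up. Web: wall 12 mm thick (y), x -30 to 22, z 0 to 40 mm: grip it across its thickness from above, best near x = -6 mm. Flange: plate 8 mm thick (x 22 to 30), 60 mm wide (y), z 0 to 44 mm, two small dark rivet holes.
- bracket_face (a point): Centre of the flange's flat outer face (the face to press), at x 30, y 0, z 22 mm in the bracket's frame; same axes as the bracket.
- jig: Riveting jig, fixed: green base 170 (x) x 110 (y) x 15 mm, origin at the centre of its underside, z up. A steel rear block (x 25 to 61 mm, 90 mm wide, top at z 82 mm) carries the sprung pad on two rods. On the block's top lie white, green and red stripes: a black pointer on the pad (its top at z 89 mm) has its tip on the green when the pad is pushed in 6 to 14 mm.
- pad_face (a point): Centre of the front of the upright beech pad (60 mm wide in y, 44 mm high, 12 mm thick); moves with the pad. Axes as the jig's: the face looks to -x, press towards +x; z up. Unpressed it is at x -20, y 0, z 57 mm in the jig's frame: the pad's lower edge is 20 mm above the base plate, whose front edge is 65 mm in front of the face.
- pad (a joint): How far the pad is pushed in along the jig's +x (m): 0 to 0.018 (hard stop). It is sprung, 1.0 N per mm from zero: 10 mm = 10 N. It springs back when let go.
- steel_bracket: A dark steel bracket, same shape and size as the brass one, not to be used.
- hammer: A hammer lying on the bench, a bystander.
- screwdriver: A screwdriver with a red handle lying on the bench, a bystander.
- file: A flat file with a dark wooden handle, 275 mm long, lying on the bench, a bystander. Origin where blade and handle meet.
- flux_jar: An amber glass jar, 60 mm across, 75 mm high, a bystander.
- doming_block: A 55 mm steel cube with round dimples, a bystander.
- findings_bowl: A small white bowl, 90 mm across, 30 mm high, a bystander.
Not all that is in view belongs to the job. Of the things that look like the bracket, take the one that is nearest to the robot's base at the start.

How it is judged:
On the way, in this order (a step that is already met when the one before it is completed fails the run):
1. the brass bracket is lifted clear of the bench in the gripper (height (world z) of bracket above 0.025 m and contact force between the fingers and bracket above 2 N), for 0.2 s.
2. its flange is pressed squarely on the pad with 6 to 14 N for 2 seconds (contact force between bracket and jig between 6 and 14 N and x of bracket_face in the frame of pad_face between -0.004 and 0.004 m and y of bracket_face in the frame of pad_face between -0.006 and 0.006 m and z of bracket_face in the frame of pad_face between -0.006 and 0.006 m and angle between the y axis of bracket and the y axis of pad_face, either way round below 0.12 rad and angle between bracket's own z axis and vertical below 0.12 rad and contact force between the fingers and bracket above 2 N), for 2 s.
At the end, for the whole second after the job is handed in: The gripper holds the brass bracket still with its flange face on the pad (within 4 mm), centred on it within 6 mm sideways and in height, square and upright within 0.12 rad, pressing with 6 to 14 N; the bystanders lie within 30 mm of where they were (all of step 2 and linear speed of bracket below 0.01 m/s and distance of each of steel_bracket, hammer, screwdriver, file, flux_jar, doming_block, findings_bowl from where it was at the start of the episode below 0.03 m); the arm keeps its last pose, push and grip.
It fails at once if the bracket is pressed on the jig with more than 20 N (contact force between bracket and jig above 20 N).
It fails at once if the dark steel bracket or another bystander is moved by more than 30 mm (distance of any of steel_bracket, hammer, screwdriver, file, flux_jar, doming_block, findings_bowl from where it was at the start of the episode above 0.03 m).
It also fails if it takes over 56 s, if anything falls off the work surface, if the arm or the gripper's body presses on something with over 40 N, if the wrist force passes 120 N, or if a joint passes its speed limit or range.

## Working session

There is one attempt and no reset: what is moved stays moved. The work goes in short steps, Python scripts to look and compute and a shell command to move; the robot and the scene stay as the last step left them, time stands still between calls to the robot, and variables do not carry over. Pictures are saved under pics/ and viewed, about 8 in all and at most 12, crops included, and the job is handed in when it is done.

```bash
mkdir -p pics; cat > h.py <<'E'
import numpy as np, cv2
from rig import *
def snap(n,f):
    im=camera(n); cv2.imwrite(f'pics/{f}.png',im[...,::-1]); return im
def proj(n,X):
    c=get_calibration(n); p=np.atleast_2d(X)@np.array(c['R']).T+c['t']
    return np.c_[c['fx']*p[:,0]/p[:,2]+c['cx'],c['fy']*p[:,1]/p[:,2]+c['cy']]
def back(n,uv,z):
    c=get_calibration(n); R=np.array(c['R']); uv=np.atleast_2d(uv).astype(float)
    d=np.c_[(uv[:,0]-c['cx'])/c['fx'],(uv[:,1]-c['cy'])/c['fy'],np.ones(len(uv))]@R
    o=-R.T@np.array(c['t']); return o+d*((z-o[2])/d[:,2])[:,None]
E
python3 - <<'E'
from h import *
a=snap('top','t0');b=snap('side','s0')
for n in('bracket','jig','pad_face','steel_bracket'):
  for c in('top','side'): print(n,c,[(np.round(d['at'],3),round(d['p'],2)) for d in search_frame(n,c)[:4]])
for c in('top','side'):
  k=get_calibration(c);print(c,-np.array(k['R']).T@np.array(k['t']),k['R'],k['fx'])
E
```

```text
bracket top [(array([ 0.587, -0.289,  0.039]), 0.91), (array([0.551, 0.175, 0.042]), 0.75), (array([0.502, 0.066, 0.045]), 0.49), (array([ 0.608, -0.13 ,  0.011]), 0.42)]
bracket side [(array([0.484, 0.073, 0.028]), 0.85), (array([0.554, 0.187, 0.034]), 0.66), (array([ 0.59 , -0.282,  0.03 ]), 0.46)]
jig top [(array([ 0.604, -0.131,  0.012]), 0.67), (array([0.545, 0.267, 0.043]), 0.57)]
jig side [(array([ 0.627, -0.12 ,  0.015]), 0.68)]
pad_face top [(array([ 0.605, -0.14 ,  0.07 ]), 0.7), (array([0.545, 0.264, 0.04 ]), 0.34)]
pad_face side [(array([ 0.607, -0.124,  0.065]), 0.73)]
steel_bracket top [(array([0.546, 0.266, 0.042]), 0.69), (array([0.764, 0.203, 0.018]), 0.35)]
steel_bracket side [(array([0.537, 0.276, 0.032]), 0.71)]
top [0.41557774 0.0666812  0.89639118] [[ 0.12066997 -0.9926915  -0.00153209]
 [-0.97138142 -0.11776119 -0.20627759]
 [ 0.20458959  0.02637976 -0.97849231]] 390.9168959589923
side [0.54731788 0.85046867 0.73378917] [[-0.99910009 -0.04060868  0.01224555]
 [-0.0359304   0.65689463 -0.75312579]
 [ 0.02253941 -0.75288803 -0.65776257]] 359.00849497600564
```

View pics/t0.png

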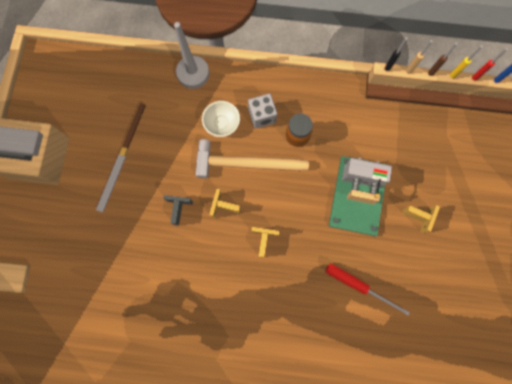

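View pics/s0.png

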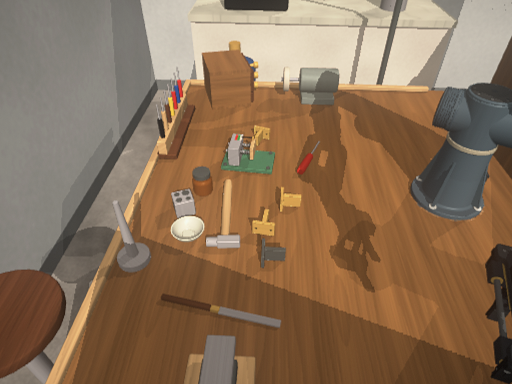

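The top view shows three brass brackets, at (225,204), (264,240) and (427,217), with the dark steel one at (178,208) and the jig at (362,195). The one at (264,240), near world (0.50, 0.07), is nearest the base, so that is the one to take. Next I'll zoom in on it and the jig.

```bash
python3 - <<'E'
import cv2,numpy as np
im=cv2.imread('pics/t0.png')
a=cv2.resize(im[220:265,240:290],None,fx=8,fy=8,interpolation=cv2.INTER_CUBIC)
b=cv2.resize(im[150:242,325:400],None,fx=5,fy=5,interpolation=cv2.INTER_CUBIC)
o=np.zeros((460,790,3),np.uint8);o[:360,:400]=a;o[:460,410:785]=b
cv2.imwrite('pics/c0.png',o)
E
```

```text
(no output)
```

View pics/c0.png

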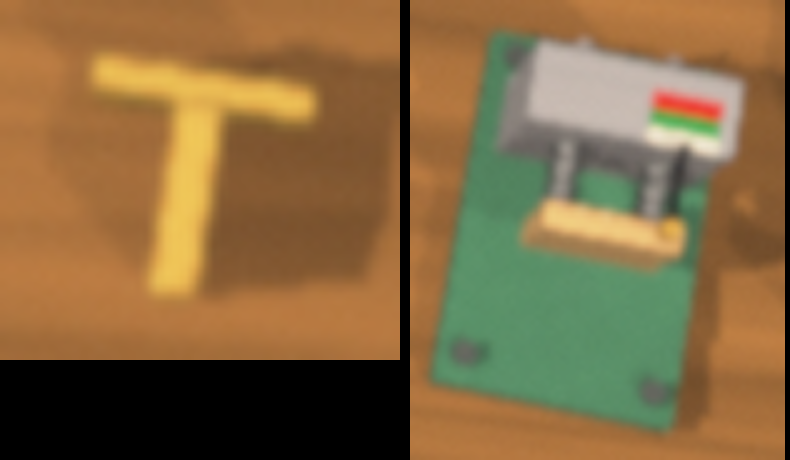

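```bash
cat > fit.py <<'E'
from h import *
from scipy.optimize import least_squares
def px(p,f,u0,v0,x0=0): p=np.array(p,float); return np.c_[(p[:,0]-x0+.5)/f-.5+u0,(p[:,1]+.5)/f-.5+v0]
def T(x,P): c,s=np.cos(x[2]),np.sin(x[2]); return np.c_[x[0]+c*P[:,0]-s*P[:,1],x[1]+s*P[:,0]+c*P[:,1],P[:,2]]
def fit(P,uv,x0,n='top'):
    P=np.array(P)/1e3
    r=least_squares(lambda x:(proj(n,T(x,P))-uv).ravel(),x0,loss='soft_l1'); 
    return r.x,np.round(r.fun.reshape(-1,2),1).tolist()
E
python3 - <<'E'
from fit import *
x,r=fit([[30,30,44],[30,-30,44],[22,-30,44],[22,30,44],[-30,6,40],[-30,-6,40]],px([[93,55],[317,88],[312,122],[90,88],[148,294],[199,298]],8,240,220),[.5,.07,0])
print('bracket',x,np.degrees(x[2]),r)
x,r=fit([[85,55,15],[-85,55,15],[-85,-55,15],[25,45,82],[61,45,82],[61,-45,82],[25,-45,82]],px([[490,32],[432,382],[672,430],[525,122],[538,40],[743,78],[733,160]],5,325,150,410),[.6,-.13,0])
print('jig',x,np.degrees(x[2]),r)
c,s=np.cos(x[2]),np.sin(x[2]); print('padface',x[0]-.02*c,x[1]-.02*s)
print(px([[548,199],[688,230],[684,248],[545,222]],5,325,150,410), proj('top',T(x,np.array([[-8,30,79],[-8,-30,79],[-20,-30,79],[-20,30,79]])/1e3)))
o=get_obs();print(o['position'],o['tool_rot'],o['ft_force'],o['grip_width'],o['time'])
E
```

```text
bracket [ 0.48151444  0.06562902 -0.02440559] -1.3983373059060444 [[0.4, 0.4], [-0.4, 0.3], [-0.3, -0.4], [0.2, -0.1], [0.4, -0.3], [-0.5, 0.1]]
jig [ 0.61840717 -0.13930594 -0.07881629] -4.515840897444992 [[0.2, -0.5], [0.1, 0.2], [0.4, 0.3], [-0.2, -0.5], [-0.3, 0.1], [0.0, 0.4], [-0.1, -0.1]]
padface 0.5984692549713625 -0.13773124082157187
[[352.2 189.4]
 [380.2 195.6]
 [379.4 199.2]
 [351.6 194. ]] [[351.68577701 189.81728628]
 [379.56812195 195.27313489]
 [378.80044226 200.70284291]
 [350.83936503 195.21454699]]
[0.20648495 0.58985997 0.24450797] [ 1.67605449e-01  9.85854153e-01 -4.24629527e-05 -3.17007836e-05] [ 0.6831651  -0.47478821  0.10902014] 0.08680697320055279 0.5
```

```bash
python3 -m jog '[{"grip":0,"travel":[1.9,-3.7,0],"twist":1.3},{"grip":0,"travel":[1.9,-3.7,0],"twist":1.3},{"grip":0,"travel":[1.9,-3.7,0],"twist":1.3},{"grip":0,"travel":[1.9,-3.7,0],"twist":1.3},{"grip":0,"travel":[1.9,-3.7,0],"twist":1.3},{"grip":0,"travel":[1.9,-3.7,0],"twist":1.3},{"grip":0,"travel":[1.9,-3.7,0],"twist":1.3},{"grip":0,"travel":[1.9,-3.7,0],"twist":1.3}]' 40
python3 -m jog '[{"grip":0,"travel":[1.9,-3.7,-2],"twist":1.3},{"grip":0,"travel":[1.9,-3.7,-2],"twist":1.3},{"grip":0,"travel":[1.9,-3.7,-2],"twist":1.3},{"grip":0,"travel":[1.9,-3.7,-2],"twist":1.3},{"grip":0,"travel":[1.9,-3.7,-2],"twist":1.3},{"grip":0,"travel":[1.9,-3.7,-2],"twist":1.3},{"grip":0,"travel":[0,0,0],"twist":0},{"grip":0,"travel":[0,0,0],"twist":0}]'
cat > st.py <<'E'
from h import *
def st():
    o=get_obs(); q=o['tool_rot']; print('t',round(o['time'],2),'p',np.round(o['position'],4),'yaw',round((2*np.degrees(np.arctan2(q[1],q[0]))-90)%180,2),'tilt',np.round(q[2:],4),'F',np.round(o['ft_force'],1),'M',np.round(o['moment'],2),'w',round(o['grip_width'],4))
if __name__=='__main__': st()
E
python3 st.py
```

```text
time: 1.3
position: [0.3592, 0.2925, 0.2449]
tool_rot: [0.077, 0.997, 0.0, 0.0]
ft_force: [0.5, 0.3, 0.9]
grip_width: 0.0872
time: 2.1
position: [0.4726, 0.071, 0.1241]
tool_rot: [0.011, 1.0, 0.0, -0.001]
ft_force: [-1.5, -1.1, 0.3]
grip_width: 0.0872
t 2.1 p [0.4726 0.071  0.1241] yaw 88.74 tilt [ 0.0002 -0.0006] F [-1.5 -1.1  0.3] M [0.07 0.03 0.03] w 0.0872
```

```bash
python3 -m jog '[{"grip":0,"travel":[0.3,-0.5,-3],"twist":0},{"grip":0,"travel":[0,0,-3],"twist":0},{"grip":0,"travel":[0,0,-2],"twist":0},{"grip":0,"travel":[0,0,-1],"twist":0},{"grip":0,"travel":[0,0,-0.6],"twist":0},{"grip":0,"travel":[0,0,0],"twist":0},{"grip":0,"travel":[0,0,0],"twist":0}]' 40; python3 - <<'E'
from st import *; st(); a=snap('top','t1');b=snap('side','s1')
o=np.zeros((480,790,3),np.uint8)
for im,n,x0,P in((a,'top',0,[.48,.066,.03]),(b,'side',400,[.48,.066,.03])):
  u,v=proj(n,P)[0].astype(int); c=im[v-50:v+50,u-39:u+39][...,::-1]; o[:,x0:x0+374]=cv2.resize(c,(374,480),interpolation=cv2.INTER_CUBIC)
cv2.imwrite('pics/c1.png',o)
E
```

```text
time: 2.8
position: [0.4759, 0.0672, 0.0294]
tool_rot: [0.009, 1.0, -0.0, 0.001]
ft_force: [-0.5, -0.4, 0.3]
grip_width: 0.0866
t 2.8 p [0.4759 0.0672 0.0294] yaw 88.94 tilt [-0.0001  0.0007] F [-0.5 -0.4  0.3] M [ 0.06 -0.06 -0.01] w 0.0866
```

View pics/c1.png

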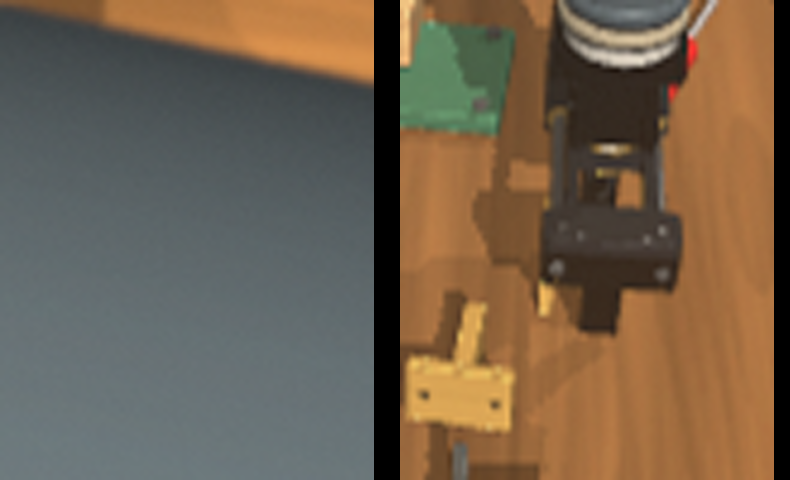

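The top view is blocked by the arm. In the side view the fingers straddle the web, and the flange shows beyond them at crop (545,300). Closing the gripper.

```bash
python3 -m jog '[{"grip":255,"travel":[0,0,0],"twist":0},{"grip":255,"travel":[0,0,0],"twist":0},{"grip":255,"travel":[0,0,0],"twist":0},{"grip":255,"travel":[0,0,0],"twist":0},{"grip":255,"travel":[0,0,0],"twist":0},{"grip":255,"travel":[0,0,0],"twist":0},{"grip":255,"travel":[0,0,0],"twist":0},{"grip":255,"travel":[0,0,0],"twist":0}]' 40; python3 st.py; python3 -m jog '[{"grip":255,"travel":[0,0,1],"twist":0},{"grip":255,"travel":[0,0,2],"twist":0},{"grip":255,"travel":[0,0,3],"twist":0},{"grip":255,"travel":[0,0,3],"twist":0},{"grip":255,"travel":[0,0,1],"twist":0},{"grip":255,"travel":[0,0,0],"twist":0},{"grip":255,"travel":[0,0,0],"twist":0},{"grip":255,"travel":[0,0,0],"twist":0}]' 40; python3 st.py
```

```text
time: 3.7
position: [0.4754, 0.0669, 0.0285]
tool_rot: [0.01, 1.0, 0.0, -0.0]
ft_force: [-0.8, -0.1, 0.1]
grip_width: 0.0305
t 3.7 p [0.4754 0.0669 0.0285] yaw 88.91 tilt [ 0.     -0.0001] F [-0.8 -0.1  0.1] M [ 0.03 -0.    0.03] w 0.0305
time: 4.5
position: [0.4746, 0.0669, 0.1275]
tool_rot: [0.01, 1.0, 0.0, -0.001]
ft_force: [-0.4, 0.1, 0.1]
grip_width: 0.0004
t 4.5 p [0.4746 0.0669 0.1275] yaw 88.9 tilt [ 0.0001 -0.0013] F [-0.4  0.1  0.1] M [-0.04 -0.01 -0.03] w 0.0004
```

The grip width was still 30 mm, so the fingers had not finished closing, and I lifted too early without the bracket. I'll open the gripper and check whether the bracket moved.

```bash
python3 -m jog '[{"grip":0,"travel":[-2,4,4],"twist":0},{"grip":0,"travel":[-1,4,4],"twist":0},{"grip":0,"travel":[-1,4,4],"twist":0},{"grip":0,"travel":[0,4,2],"twist":0},{"grip":0,"travel":[0,4,0],"twist":0},{"grip":0,"travel":[0,4,0],"twist":0},{"grip":0,"travel":[0,0,0],"twist":0}]' 40; python3 - <<'E'
from st import *; st(); a=snap('top','t2');b=snap('side','s2')
o=np.zeros((480,790,3),np.uint8)
for im,n,x0,P in((a,'top',0,[.48,.066,.03]),(b,'side',400,[.48,.066,.03])):
  u,v=proj(n,P)[0].astype(int); print(n,u,v); c=im[v-30:v+30,u-24:u+24][...,::-1]; o[:,x0:x0+384]=cv2.resize(c,None,fx=8,fy=8,interpolation=cv2.INTER_CUBIC)
cv2.imwrite('pics/c2.png',o)
E
```

```text
time: 5.2
position: [0.441, 0.2938, 0.2504]
tool_rot: [0.007, 1.0, 0.001, -0.0]
ft_force: [-0.7, -1.2, -0.2]
grip_width: 0.0485
t 5.2 p [0.441  0.2938 0.2504] yaw 89.18 tilt [ 0.0007 -0.0003] F [-0.7 -1.2 -0.2] M [-0.02  0.01  0.03] w 0.0485
top 262 243
side 290 196
```

View pics/c2.png

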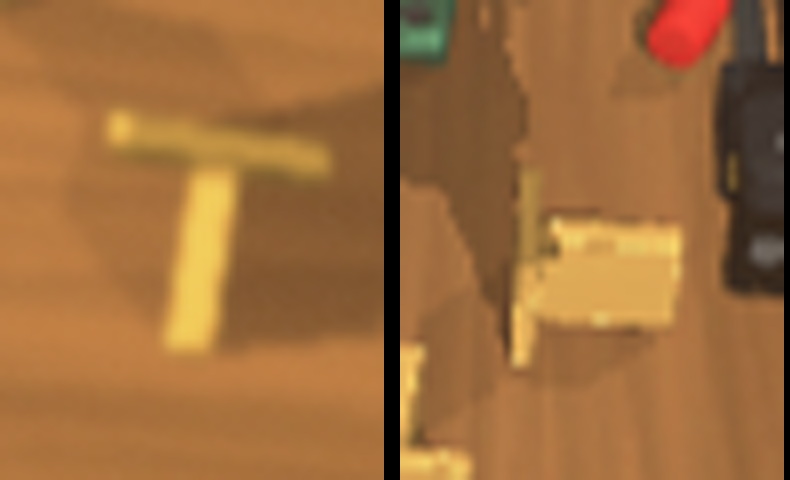

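The bracket is still upright and has not moved: the web end is at pixel (258.5, 256.7), the same as before. Going back for the grasp, with more time to close.

```bash
python3 -m jog '[{"grip":0,"travel":[0.6,-3.8,-1],"twist":-0.1},{"grip":0,"travel":[0.6,-3.8,-2],"twist":-0.1},{"grip":0,"travel":[0.6,-3.8,-2],"twist":-0.1},{"grip":0,"travel":[0.6,-3.8,-2],"twist":-0.1},{"grip":0,"travel":[0.6,-3.8,-2],"twist":0},{"grip":0,"travel":[0.4,-3.8,-2],"twist":0},{"grip":0,"travel":[0,0,-2],"twist":0},{"grip":0,"travel":[0,0,0],"twist":0}]' 40; python3 st.py
```

```text
time: 6.1
position: [0.4729, 0.0594, 0.119]
tool_rot: [0.016, 1.0, 0.0, -0.004]
ft_force: [-0.4, 0.4, -0.1]
grip_width: 0.0869
t 6.1 p [0.4729 0.0594 0.119 ] yaw 88.22 tilt [ 0.0002 -0.0039] F [-0.4  0.4 -0.1] M [ 0.03  0.05 -0.05] w 0.0869
```

```bash
python3 -m jog '[{"grip":0,"travel":[0,0,0],"twist":0},{"grip":0,"travel":[0,0,0],"twist":0},{"grip":0,"travel":[0,0,0],"twist":0}]' 40; python3 st.py
```

```text
time: 6.4
position: [0.4758, 0.0624, 0.1224]
tool_rot: [0.012, 1.0, -0.0, 0.001]
ft_force: [-0.3, -0.1, 0.5]
grip_width: 0.0868
t 6.4 p [0.4758 0.0624 0.1224] yaw 88.58 tilt [-0.0001  0.0009] F [-0.3 -0.1  0.5] M [ 0.06  0.03 -0.  ] w 0.0868
```

```bash
python3 -m jog '[{"grip":0,"travel":[0,0.35,-3],"twist":0},{"grip":0,"travel":[0,0,-3],"twist":0},{"grip":0,"travel":[0,0,-2],"twist":0},{"grip":0,"travel":[0,0,-1],"twist":0},{"grip":0,"travel":[0,0,-0.4],"twist":0},{"grip":255,"travel":[0,0,0],"twist":0},{"grip":255,"travel":[0,0,0],"twist":0},{"grip":255,"travel":[0,0,0],"twist":0}]' 40; python3 st.py;  python3 -m jog '[{"grip":255,"travel":[0,0,0],"twist":0},{"grip":255,"travel":[0,0,0],"twist":0},{"grip":255,"travel":[0,0,0],"twist":0},{"grip":255,"travel":[0,0,0],"twist":0},{"grip":255,"travel":[0,0,0],"twist":0},{"grip":255,"travel":[0,0,0],"twist":0},{"grip":255,"travel":[0,0,0],"twist":0},{"grip":255,"travel":[0,0,0],"twist":0}]' 40; python3 st.py;  python3 -m jog '[{"grip":255,"travel":[0,0,0],"twist":0},{"grip":255,"travel":[0,0,0],"twist":0},{"grip":255,"travel":[0,0,0],"twist":0},{"grip":255,"travel":[0,0,0],"twist":0}]' 40; python3 st.py
```

```text
time: 7.2
position: [0.4761, 0.0653, 0.0284]
tool_rot: [0.013, 1.0, -0.0, 0.001]
ft_force: [0.3, -0.7, 0.1]
grip_width: 0.0703
t 7.2 p [0.4761 0.0653 0.0284] yaw 88.51 tilt [-0.0001  0.001 ] F [ 0.3 -0.7  0.1] M [ 0.03 -0.03  0.05] w 0.0703
time: 8.0
position: [0.4753, 0.0655, 0.0275]
tool_rot: [0.013, 1.0, 0.0, -0.0]
ft_force: [1.1, 0.2, -0.1]
grip_width: 0.0116
t 8.0 p [0.4753 0.0655 0.0275] yaw 88.49 tilt [ 0.0001 -0.0001] F [ 1.1  0.2 -0.1] M [ 0.14  0.06 -0.  ] w 0.0116
time: 8.4
position: [0.4753, 0.0654, 0.0275]
tool_rot: [0.013, 1.0, 0.0, -0.0]
ft_force: [-0.3, 1.9, -0.8]
grip_width: 0.0115
t 8.4 p [0.4753 0.0654 0.0275] yaw 88.5 tilt [ 0.     -0.0001] F [-0.3  1.9 -0.8] M [ 0.3  -0.02 -0.04] w 0.0115
```

```bash
python3 -m jog '[{"grip":255,"travel":[0,0,1],"twist":0},{"grip":255,"travel":[0,0,2],"twist":0},{"grip":255,"travel":[0,0,2],"twist":0},{"grip":255,"travel":[0,0,2],"twist":0},{"grip":255,"travel":[0,0,1],"twist":0},{"grip":255,"travel":[0,0,0],"twist":0},{"grip":255,"travel":[0,0,0],"twist":0},{"grip":255,"travel":[0,0,0],"twist":0}]' 40; python3 st.py;  python3 -m jog '[{"grip":255,"travel":[0.5,-2,0],"twist":-0.5},{"grip":255,"travel":[0.8,-3,0],"twist":-0.5},{"grip":255,"travel":[0.8,-3,0],"twist":-0.5},{"grip":255,"travel":[0.8,-3,0],"twist":-0.5},{"grip":255,"travel":[0.8,-3,0],"twist":-0.5},{"grip":255,"travel":[0.8,-3,0],"twist":-0.5},{"grip":255,"travel":[0.8,-2,0],"twist":0},{"grip":255,"travel":[0.4,-0.8,0],"twist":0}]' 40; python3 -m jog '[{"grip":255,"travel":[0,0,-2],"twist":0},{"grip":255,"travel":[0,0,-2],"twist":0},{"grip":255,"travel":[0,0,0],"twist":0},{"grip":255,"travel":[0,0,0],"twist":0},{"grip":255,"travel":[0,0,0],"twist":0},{"grip":255,"travel":[0,0,0],"twist":0}]' 40; python3 - <<'E'
from st import *; st(); a=snap('top','t3');b=snap('side','s3')
o=np.zeros((480,790,3),np.uint8)
for im,n,x0 in((a,'top',0),(b,'side',400)):
  u,v=proj(n,[.58,-.137,.05])[0].astype(int); print(n,u,v); c=im[v-40:v+40,u-32:u+32][...,::-1]; o[:,x0:x0+384]=cv2.resize(c,None,fx=6,fy=6,interpolation=cv2.INTER_CUBIC)
cv2.imwrite('pics/c3.png',o)
E
```

```text
time: 9.2
position: [0.4747, 0.0653, 0.1067]
tool_rot: [0.013, 1.0, 0.0, -0.001]
ft_force: [0.2, -0.3, -3.6]
grip_width: 0.0118
t 9.2 p [0.4747 0.0653 0.1067] yaw 88.5 tilt [ 0.0001 -0.001 ] F [ 0.2 -0.3 -3.6] M [ 0.05  0.01 -0.02] w 0.0118
time: 10.0
position: [0.533, -0.1349, 0.1064]
tool_rot: [0.04, 0.999, -0.0, -0.0]
ft_force: [0.8, -0.1, -4.0]
grip_width: 0.0117
time: 10.6
position: [0.533, -0.1326, 0.0684]
tool_rot: [0.039, 0.999, -0.0, 0.001]
ft_force: [-0.2, 0.5, -3.8]
grip_width: 0.0117
t 10.6 p [ 0.533  -0.1326  0.0684] yaw 85.53 tilt [-0.0003  0.0008] F [-0.2  0.5 -3.8] M [0.01 0.07 0.  ] w 0.0117
top 360 208
side 259 150
```

View pics/c3.png

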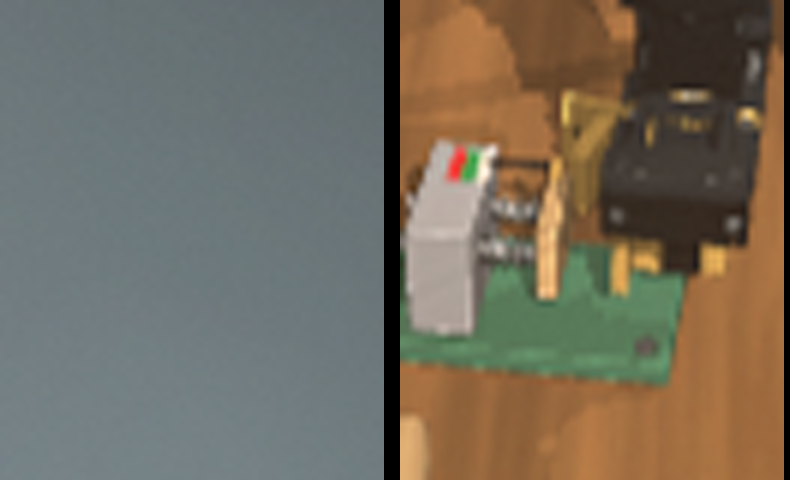

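The bracket is held, with about 3.7 N of weight on the wrist. The side crop shows the flange just in front of the pad and slightly high, and the pointer on white. I'll lower it 6 mm and compare the model projections with the side image.

```bash
python3 -m jog '[{"grip":255,"travel":[0.5,0,-0.6],"twist":0},{"grip":255,"travel":[0,0,0],"twist":0},{"grip":255,"travel":[0,0,0],"twist":0},{"grip":255,"travel":[0,0,0],"twist":0}]' 40; python3 - <<'E'
from st import *; from fit import T
st(); b=snap('side','s4')
o=get_obs();p=o['position'];q=o['tool_rot'];yaw=2*np.arctan2(q[1],q[0])-np.pi
J=[.6184,-.1393,-.0788]; Bx=[p[0]+.006*np.cos(yaw),p[1]+.006*np.sin(yaw),yaw];dz=p[2]-.0275
k=8;u0,v0=212,108
im=cv2.resize(b[v0:v0+70,u0:u0+98][...,::-1],None,fx=k,fy=k,interpolation=cv2.INTER_CUBIC)
def poly(x,P,col,dz=0):
    X=T(x,np.array(P)/1e3);X[:,2]+=dz
    uv=(proj('side',X)-[u0,v0]+.5)*k
    cv2.polylines(im,[uv.astype(np.int32)],True,col,1)
poly(J,[[-20,-30,35],[-20,30,35],[-20,30,79],[-20,-30,79]],(255,0,0))
poly(J,[[-8,-30,79],[-8,30,79],[-20,30,79],[-20,-30,79]],(255,0,0))
poly(J,[[-85,-55,15],[-85,55,15],[85,55,15]],(0,0,0))
poly(J,[[25,-45,82],[25,45,82],[61,45,82],[61,-45,82]],(255,0,255))
poly(Bx,[[30,-30,0],[30,30,0],[30,30,44],[30,-30,44]],(0,255,0),dz)
poly(Bx,[[22,-30,0],[22,30,0],[22,30,44],[22,-30,44]],(255,255,0),dz)
cv2.imwrite('pics/c4.png',im)
c,s=np.cos(J[2]),np.sin(J[2]); f=np.array([Bx[0]+.03*np.cos(yaw),Bx[1]+.03*np.sin(yaw)])-[J[0]-.02*c,J[1]-.02*s]
print('face in pad frame x,y',f@[c,s],f@[-s,c],'yaw err',np.degrees(yaw-J[2]),'z',dz-.035)
E
```

```text
time: 11.1
position: [0.5373, -0.1326, 0.0614]
tool_rot: [0.039, 0.999, 0.0, -0.0]
ft_force: [-0.1, 0.3, -4.0]
grip_width: 0.0119
t 11.1 p [ 0.5373 -0.1326  0.0614] yaw 85.5 tilt [ 0.0001 -0.0002] F [-0.1  0.3 -4. ] M [0.02 0.08 0.  ] w 0.0119
face in pad frame x,y -0.025375003011163983 0.000321842051313971 yaw err 0.02036832420820458 z -0.0010779355846297078
```

View pics/c4.png

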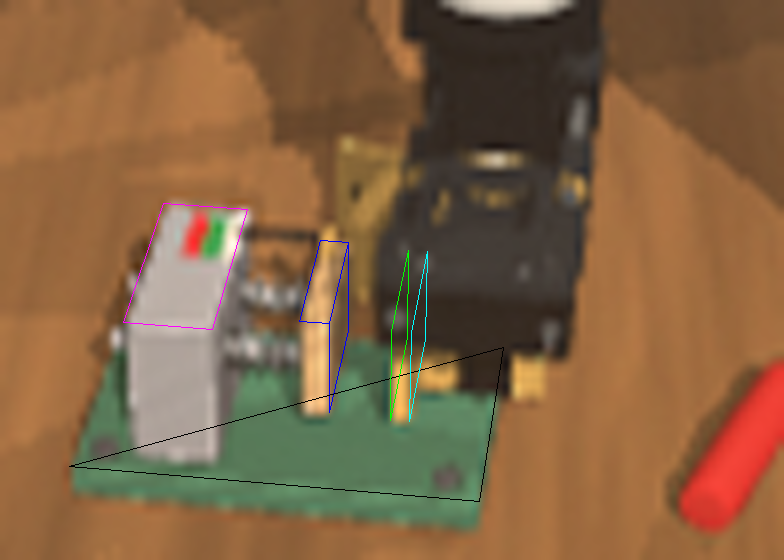

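The overlay lines up within 1–2 px for the pad, jig and flange. The predicted lateral error is 0.3 mm and yaw 0°, with height 1 mm low. Next is a slow approach.

```bash
python3 -m jog '[{"grip":255,"travel":[0.8,-0.06,0.1],"twist":0},{"grip":255,"travel":[0.8,-0.06,0],"twist":0},{"grip":255,"travel":[0.4,-0.03,0],"twist":0},{"grip":255,"travel":[0,0,0],"twist":0},{"grip":255,"travel":[0,0,0],"twist":0},{"grip":255,"travel":[0,0,0],"twist":0}]' 40; python3 st.py; python3 -m jog '[{"grip":255,"travel":[0.2,-0.02,0],"twist":0},{"grip":255,"travel":[0.2,-0.01,0],"twist":0},{"grip":255,"travel":[0.2,-0.02,0],"twist":0},{"grip":255,"travel":[0.2,-0.01,0],"twist":0},{"grip":255,"travel":[0.2,-0.02,0],"twist":0},{"grip":255,"travel":[0,0,0],"twist":0},{"grip":255,"travel":[0,0,0],"twist":0},{"grip":255,"travel":[0,0,0],"twist":0}]' 40; python3 st.py
```

```text
time: 11.75
position: [0.557, -0.134, 0.0624]
tool_rot: [0.039, 0.999, 0.0, -0.0]
ft_force: [-1.2, -0.0, -4.9]
grip_width: 0.0118
t 11.75 p [ 0.557  -0.134   0.0624] yaw 85.51 tilt [ 0.0001 -0.0004] F [-1.2 -0.  -4.9] M [ 0.04  0.1  -0.03] w 0.0118
time: 12.55
position: [0.5666, -0.1347, 0.0624]
tool_rot: [0.039, 0.999, 0.0, -0.001]
ft_force: [-4.3, -1.4, -1.7]
grip_width: 0.0114
t 12.55 p [ 0.5666 -0.1347  0.0624] yaw 85.5 tilt [ 0.0003 -0.0009] F [-4.3 -1.4 -1.7] M [-0.07  0.66 -0.16] w 0.0114
```

```bash
python3 -m jog '[{"grip":255,"travel":[0.2,-0.02,0],"twist":0},{"grip":255,"travel":[0.2,-0.01,0],"twist":0},{"grip":255,"travel":[0.1,-0.01,0],"twist":0},{"grip":255,"travel":[0,0,0],"twist":0},{"grip":255,"travel":[0,0,0],"twist":0},{"grip":255,"travel":[0,0,0],"twist":0}]' 40; python3 - <<'E'
from st import *; from fit import T
st(); b=snap('side','s5')
for _ in range(4): camera('side'); print(np.round(get_obs()['ft_force'],1))
k=8;u0,v0=212,108
im=cv2.resize(b[v0:v0+70,u0:u0+98][...,::-1],None,fx=k,fy=k,interpolation=cv2.INTER_CUBIC)
cv2.imwrite('pics/c5.png',im)
E
```

```text
time: 13.15
position: [0.5702, -0.1349, 0.0623]
tool_rot: [0.039, 0.999, 0.001, -0.002]
ft_force: [-7.7, -1.4, 0.9]
grip_width: 0.0114
t 13.15 p [ 0.5702 -0.1349  0.0623] yaw 85.49 tilt [ 0.0006 -0.0024] F [-7.7 -1.4  0.9] M [-0.21  1.21 -0.28] w 0.0114
[-8.6 -0.8  0.4]
[-7.6 -1.9  0.8]
[-7.9 -1.2  0.4]
[-7.8 -1.5  1.1]
```

View pics/c5.png

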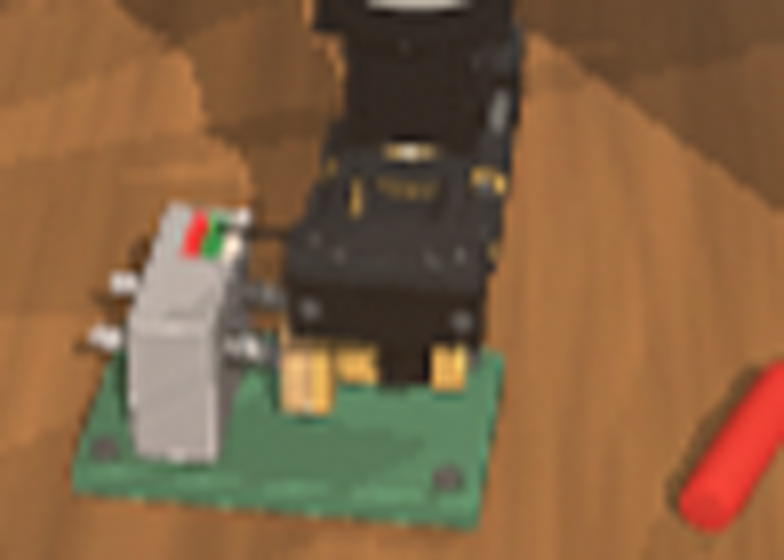

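Pressing at about 8 N, with the pointer near the green and flange and pad flush (lower edges at crop y≈410). I'll press 1.5 mm more and hold.

```bash
python3 -m jog '[{"grip":255,"travel":[0.1,-0.01,0],"twist":0},{"grip":255,"travel":[0.05,0,0],"twist":0},{"grip":255,"travel":[0,0,0],"twist":0},{"grip":255,"travel":[0,0,0],"twist":0},{"grip":255,"travel":[0,0,0],"twist":0},{"grip":255,"travel":[0,0,0],"twist":0},{"grip":255,"travel":[0,0,0],"twist":0},{"grip":255,"travel":[0,0,0],"twist":0}]' 40; python3 st.py
for i in 1 2 3; do python3 -m jog '[{"grip":255,"travel":[0,0,0],"twist":0},{"grip":255,"travel":[0,0,0],"twist":0},{"grip":255,"travel":[0,0,0],"twist":0},{"grip":255,"travel":[0,0,0],"twist":0},{"grip":255,"travel":[0,0,0],"twist":0},{"grip":255,"travel":[0,0,0],"twist":0},{"grip":255,"travel":[0,0,0],"twist":0},{"grip":255,"travel":[0,0,0],"twist":0}]' 40 >/dev/null; python3 st.py; done
python3 - <<'E'
from h import *
from fit import T
b=snap('side','s6')
J=[.6184,-.1393,-.0788]
k=8;u0,v0=212,108
im=cv2.resize(b[v0:v0+70,u0:u0+98][...,::-1],None,fx=k,fy=k,interpolation=cv2.INTER_CUBIC)
# pad nearby vertical side faces at 9.5 mm depth
for d,col in((9.5,(255,0,0)),):
  X=T(J,np.array([[-20+d,30,35],[-20+d,30,79],[-8+d,30,79],[-8+d,30,35]])/1e3)
  cv2.polylines(im,[((proj('side',X)-[u0,v0]+.5)*k).astype(np.int32)],True,col,1)
cv2.imwrite('pics/c6.png',im)
E
```

```text
time: 14.2
position: [0.5712, -0.135, 0.0623]
tool_rot: [0.039, 0.999, 0.001, -0.003]
ft_force: [-8.6, -0.9, 1.3]
grip_width: 0.0116
t 14.2 p [ 0.5712 -0.135   0.0623] yaw 85.49 tilt [ 0.0006 -0.0029] F [-8.6 -0.9  1.3] M [-0.27  1.29 -0.33] w 0.0116
t 15.0 p [ 0.5712 -0.135   0.0623] yaw 85.49 tilt [ 0.0007 -0.0029] F [-8.4 -1.5  0.8] M [-0.31  1.29 -0.33] w 0.0118
t 15.8 p [ 0.5712 -0.135   0.0623] yaw 85.49 tilt [ 0.0007 -0.0029] F [-10.   -1.2   0.8] M [-0.3   1.29 -0.3 ] w 0.0115
t 16.6 p [ 0.5712 -0.1349  0.0623] yaw 85.49 tilt [ 0.0007 -0.003 ] F [-8.6 -0.9  1.1] M [-0.32  1.31 -0.31] w 0.0115
```

View pics/c6.png

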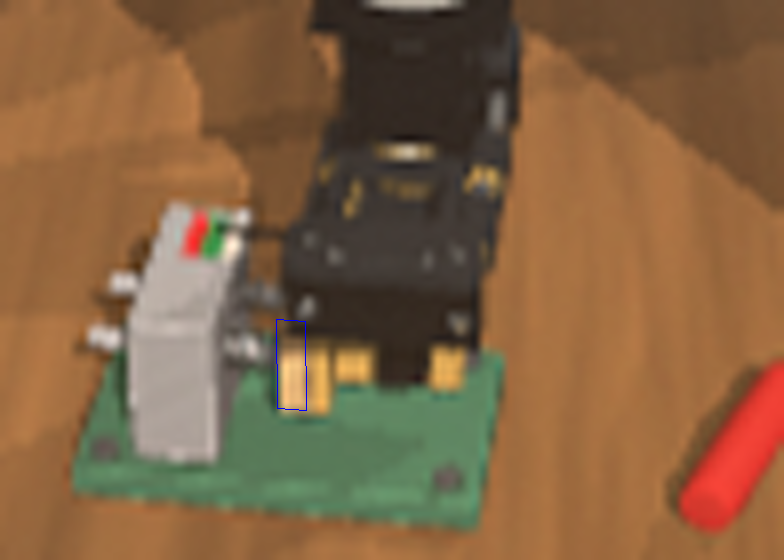

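The pad and flange are flush, their lower edges line up at crop (285–330, 410), and the force has stayed at about 9 N for over 2 s. Handing in.

```bash
python3 -c "
from rig import *
print(hand_in())"
```

```text
the job is handed in; nothing more can be done
None
```

I picked up the brass bracket nearest the base and pressed its flange on the jig's pad. I handed the job in while still holding it there; `hand_in()` gives no verdict.

**First grasp:** I lifted too soon on the first try, before the fingers had shut, and came up empty. A picture showed the bracket still upright in the same place, and the second grasp held (width about 11.5 mm, about 3.7 N of weight on the wrist).

**Alignment:** Just before contact, the fitted pose put the flange 0.3 mm off sideways, about 0° off in yaw and 1 mm low. I then corrected the height. In the last side picture the flange and pad are flush, with their lower edges lined up.

**Force:** The wrist read 8.4–10 N along the press for over 2 s (t = 14.2 to 16.6 s), and the tool's tilt stayed under 0.4°.

**What was less certain:**
- **Vertical load:** the wrist's vertical force rose by about 5 N during pressing, probably friction on the pad. That would put the total contact force near 10 N.
- **Top view:** the arm blocked the top camera at the jig, so only the side camera checked the final fit. In that view the pointer tip was hard to read; it looked to be at the green.
- **Bystanders:** I did not measure their positions again at the end. The path stayed clear of them, and nothing in the pictures looked moved.

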